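# Spread the heaped impact sockets in the drip tray

### The job

The three equal impact sockets heaped in the steel drip tray cannot drain like that. Spread them into one even layer: all three standing upright on the tray floor, open end up, with at least 30 mm of clear space between any two; do not tip any of them over on the way.

Things in the scene. Friction and masses are not known exactly. Their poses are not given: they have to be found in the camera images.
- tray: Fixed open steel drip tray, 220 (x) by 320 (y) by 20 mm high, walls and floor 5 mm thick. Origin: centre of its underside, on the bench; z up. A loose 12 mm square bar lies inside along its +x wall (x = 89 to 101 mm); the rest of the floor is free but for the heap. Other sockets (to 70 mm wide, 66 mm tall) and a nut stand 30 mm or more beyond its y ends and are not part of the job.
- socket_a: One of three equal dark grey impact sockets heaped in the tray: round, 50 mm diameter, 52 mm tall, about 0.4 kg, upright with its 32 mm hexagonal opening upward. Two stand side by side on the tray floor, 1 mm apart; the third stands on top, straddling both. At the start this one is one of the lower two. Origin: centre of its underside; z points up its axis.
- socket_b: One of three equal dark grey impact sockets heaped in the tray: round, 50 mm diameter, 52 mm tall, about 0.4 kg, upright with its 32 mm hexagonal opening upward. Two stand side by side on the tray floor, 1 mm apart; the third stands on top, straddling both. At the start this one is one of the lower two. Origin: centre of its underside; z points up its axis.
- socket_c: One of three equal dark grey impact sockets heaped in the tray: round, 50 mm diameter, 52 mm tall, about 0.4 kg, upright with its 32 mm hexagonal opening upward. Two stand side by side on the tray floor, 1 mm apart; the third stands on top, straddling both. At the start this one is the upper one. Origin: centre of its underside; z points up its axis.
Not all that is in view belongs to the job. Leave any blue or pink look-alike of the socket_a alone.

How it is judged:
By the outcome, as a careful person would: the job done as asked, in the order asked, and still so for the second after the job is handed in, with the robot touching nothing.
It also fails if it takes over 51 s, if anything falls off the work surface, if the arm or the gripper's body presses on something with over 40 N, if the wrist force passes 120 N, or if a joint passes its speed limit or range.

### The arm

A 6-joint arm with a two-finger parallel gripper is mounted at the origin on the work surface. World frame = base frame: x ahead of the robot, y to its left, z up, the work surface at z = 0. Lengths are in m, angles in rad, forces in N, time in s.
With the tool pointing down it reaches from about 0.375 to 0.9 m from the base axis. Payload 3.1 kg.
Tool frame: the origin (TCP) lies midway between the tips of the shut fingers; the grasp point (between the pads) lies 19 mm behind it; z points along the fingers, y is the line along which they close (so a half turn about z gives the same grasp; the last joint's range is limited). The gripper opens to 87 mm and grips with 3 to 60 N. Pads are 19 mm wide; open, the fingers measure 117 mm over their backs; the gripper's body (75 mm by 190 mm) begins 51 mm behind the grasp point.
Start: joints at [1.087, 0.527, 1.433, -0, 1.181, -0.178], TCP at [0.188, 0.596, 0.189] pointing down, gripper open.
Joint ranges: [-3.08, 3.08], [-0.75, 2.2], [0.22, 2.44], [-1.43, 4.57], [0, 2.65], [-2.85, 2.85]. Speed limits (rad/s): [2.79, 2.79, 3.14, 3.14, 3.14, 3.14].

### API

Orientations are given as a unit quaternion [x, y, z, w].
In Python, from rig import get_obs, cams, job gives the robot as it stands.
- The arm moves only by the tool servo_tool, never from a script. Its argument "moves" is text: rows parted by semicolons, each of 5 numbers parted by spaces: the shift along the tool's x, y, z in m, then the turn about the tool's z in degrees, then the finger opening in m, from 0 to 0.087. In form: dx dy dz spin claw; .... A call has 1 to 10 rows; each row is the pose to reach, as a shift and turn from the pose commanded when the call began, along the tool's axes at that moment; what a row does not reach only later rows make up. A row lasts 1/12 s, in which the tool goes at most 41.7 mm and 7.16 degrees, less where a joint would pass 70% of its speed; a pose out of reach is approached as far as the arm can. A call with a gripper value outside its range is refused whole. The fingers move at their own pace and stop on an object; "grip_force" is the grip in N (left out, the last holds). Time passes only in rows, so rows that repeat a pose let the fingers close. It gives the time, the measured TCP pose, the force, the opening and the grip force at its end, in the units of the state.
- get_obs(): the state, without advancing time (a new reading comes with each control period).
- cams.camera(name): name is "side" or "top" or "wrist"; returns the picture (384x512x3 uint8, blue, green, red); there is no depth.
- cams.camera_model(name): a dict with "fx", "fy", "cx", "cy" (pixels), "R" (3x3) and "t" (3): a world point X has camera coordinates R X + t. Camera axes: x right, y down, z forward; pixel columns grow to the right and rows downward; lengths in m; the calibration is good to about 2 mm. A picture is of the moment at which its call begins: read the wrist's pose just before it. camera_model takes no time and is no camera call; for the wrist camera it gives the pose at the moment of the call.
- job.hand_in(): hands the job in; it is judged then, once.
The state is a dict: "time": time; "q": joint angles; "joint_velocities": joint speeds; "joint_torque": joint torques, N m; "position": TCP position; "tool_rot": TCP orientation; "ft_force": force on the tool from outside, world axes, zero at the start; "moment": the same for the moment, N m; "grip_width": finger opening in m; "grip_force": force on a finger pad.
Only numpy, scipy, OpenCV 4.12 (cv2) and the standard library are available. Lean on these libraries where they do the work, as an engineer would, in place of code of your own. Each camera call takes 0.05 s, during which the arm holds its last target. There are 200 camera calls.

## Working session

There is one attempt and no reset: what is moved stays moved. The work goes in short steps, Python scripts to look and compute and a tool call to move; the robot and the scene stay as the last step left them, time stands still between calls to the robot, and variables do not carry over. Pictures are saved under pics/ and viewed, at most 12 in all, crops included, and the job is handed in when it is done.

Besides the shell and the picture viewer there is one more tool, called after "Call:" as name(argument=value, ...) on one line, values as JSON. servo_tool: Moves the arm, as the interface text tells. Its arguments: {"type":"object","properties":{"moves":{"type":"string"},"grip_force":{"type":"number"}},"required":["moves"]}

```bash
mkdir -p pics
python3 - <<'E'
from rig import get_obs,cams
import cv2,numpy as np
o=get_obs();print(o['time'],o['position'],o['tool_rot'],o['grip_width'])
for n in('top','side'):
    cv2.imwrite(f'pics/{n}0.png',cams.camera(n));m=cams.camera_model(n);print(n,m)
E
```

```text
0.0 [0.18715099 0.59550923 0.1879781 ] [ 1.51791390e-01  9.88411980e-01 -1.00697057e-03 -3.44163086e-04] 0.08687451257103576
top {'fx': 357.38690915069884, 'fy': 357.38690915069884, 'cx': 256.5456868420496, 'cy': 191.08174319465243, 'R': array([[ 0.01012207, -0.99982941,  0.01544977],
       [-0.99297067, -0.01187237, -0.1177637 ],
       [ 0.11792704, -0.01414916, -0.99292145]]), 't': array([-0.00284049,  0.55287172,  0.67522588])}
side {'fx': 457.07651992907324, 'fy': 457.07651992907324, 'cx': 258.25589096497094, 'cy': 192.3937499185865, 'R': array([[-0.98854743, -0.15090085, -0.00170576],
       [-0.07498186,  0.50095059, -0.86222168],
       [ 0.13096448, -0.85221912, -0.50652825]]), 't': array([0.56030646, 0.08345476, 0.65771368])}
```

View pics/top0.png

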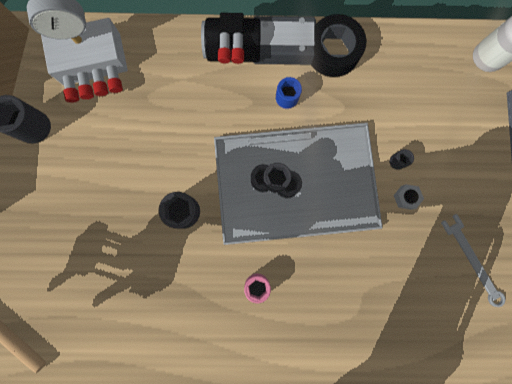

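View pics/side0.png

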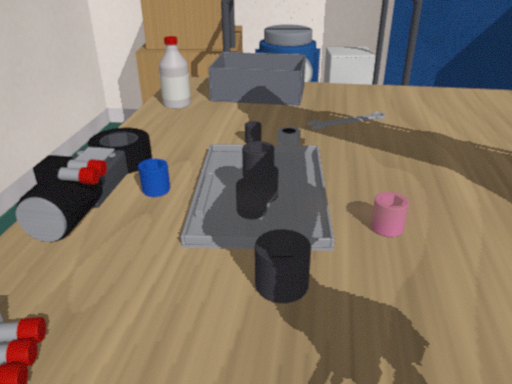

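Top view: the tray spans (217,138) to (380,228), with the dark heap at about (262,177), (277,177) and (290,184). Blue (288,92) and pink (257,289) look-alikes, a big black socket (179,210), a small socket (402,159) and a nut (409,197) are all outside the tray. The three in the tray fit the description, so I'll confirm with an enlarged crop.

```bash
cat > h.py <<'E'
import numpy as np
from rig import cams
def pix(n,X,m=None):
    m=m or cams.camera_model(n);c=np.array(m['R'])@np.array(X)+m['t'];return np.array([m['fx']*c[0]/c[2]+m['cx'],m['fy']*c[1]/c[2]+m['cy']])
def ray(n,u,v,z,m=None):
    m=m or cams.camera_model(n);R=np.array(m['R']);C=-R.T@m['t'];d=R.T@np.array([(u-m['cx'])/m['fx'],(v-m['cy'])/m['fy'],1]);return (C+d*(z-C[2])/d[2])
E
python3 - <<'E'
import cv2,numpy as np
from h import *
a=cv2.imread('pics/top0.png')[110:250,200:400];b=cv2.imread('pics/side0.png')[110:260,170:350]
f=lambda i,s:np.clip(cv2.resize(i,None,fx=s,fy=s,interpolation=cv2.INTER_CUBIC).astype(float)*1.0,0,255)
g=lambda i:(255*(i/255)**.5).astype(np.uint8)
A=g(f(a[40:100,30:120],6));B=g(f(b[:,50:130],2.8))
A=A[:360];B=cv2.resize(B,(240,450))
c=np.zeros((450,790,3),np.uint8);c[:A.shape[0],:540]=A;c[:450,545:785]=B
cv2.imwrite('pics/crop0.png',c)
for u,v in((217,138),(373,122),(381,227),(226,242)):print(ray('top',u,v,.02))
E
```

```text
[0.66293709 0.08522843 0.02      ]
[ 0.70158411 -0.23707397  0.02      ]
[ 0.48489336 -0.24701665  0.02      ]
[0.45210916 0.06255064 0.02      ]
```

View pics/crop0.png

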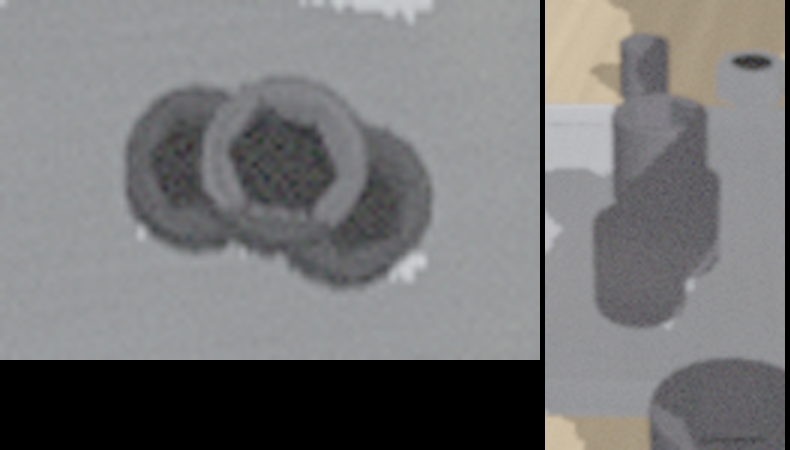

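The crop confirms the heap: one upper rim in front, with two lower sockets left and right of it. Next I'll compute the positions.

Run:
```python
from h import *
c=ray('top',230+285/6-.4,150+158/6-.4,.109);a=ray('top',230+205/6-.4,150+165/6-.4,.057);b=ray('top',230+352/6-.4,150+206/6-.4,.057)
print(c,a,b,np.linalg.norm(a-b),(a+b)/2, np.degrees(np.arctan2(*(b-a)[1::-1])))
from rig import get_obs
from scipy.spatial.transform import Rotation as R
o=get_obs();M=R.from_quat(o['tool_rot']).as_matrix();print(M.round(4))
for C in(c,):print(M.T@(np.array([*C[:2],.16])-o['position']))
```

```text
[ 0.57133826 -0.03188932  0.109     ] [ 0.57720586 -0.00999658  0.057     ] [ 0.56452738 -0.05714444  0.057     ] 0.04882278475044581 [ 0.57086662 -0.03357051  0.057     ] -105.05128317139817
[[-9.539e-01  3.001e-01 -9.000e-04]
 [ 3.001e-01  9.539e-01 -1.700e-03]
 [ 3.000e-04 -1.900e-03 -1.000e+00]]
[-0.55472681 -0.48322687  0.02882307]
```

Call:
servo_tool(moves="-0.555 -0.483 0 87.5 0.087;-0.555 -0.483 0 87.5 0.087;-0.555 -0.483 0 87.5 0.087;-0.555 -0.483 0 87.5 0.087;-0.555 -0.483 0 87.5 0.087;-0.555 -0.483 0 87.5 0.087;-0.555 -0.483 0 87.5 0.087;-0.555 -0.483 0 87.5 0.087;-0.555 -0.483 0 87.5 0.087;-0.555 -0.483 0 87.5 0.087", grip_force=25)

```text
time: 0.93
position: [0.4056, 0.239, 0.1888]
tool_rot: [0.704, 0.711, -0.0, -0.0]
ft_force: [0.9, 0.1, 0.0]
grip_width: 0.0873
grip_force: 0.0
```

```bash
cat > go.py <<'E'
import sys,numpy as np
from rig import get_obs
from scipy.spatial.transform import Rotation as R
o=get_obs();M=R.from_quat(o['tool_rot']).as_matrix();x,y,z,yaw=map(float,sys.argv[1:5])
cy=np.degrees(np.arctan2(M[1,1],M[0,1]));s=(cy-yaw+90)%180-90
print('t',o['time'],'p',o['position'].round(4),'yaw',cy.round(2),'F',np.round(o['ft_force'],1),'w',round(o['grip_width'],4),'q',np.round(o['q'],2))
print('shift',(M.T@(np.array([x,y,z])-o['position'])).round(4),'spin',round(s,2))
E
python3 go.py .571 -.0325 .16 -15
```

```text
t 0.9333 p [0.4056 0.239  0.1888] yaw 0.57 F [0.9 0.1 0. ] w 0.0873 q [0.29 0.32 1.81 0.   1.01 0.28]
shift [-0.2732  0.1627  0.0288] spin 15.57
```

Call:
servo_tool(moves="-0.273 0.163 0.029 15.6 0.087;-0.273 0.163 0.029 15.6 0.087;-0.273 0.163 0.029 15.6 0.087;-0.273 0.163 0.029 15.6 0.087;-0.273 0.163 0.029 15.6 0.087;-0.273 0.163 0.029 15.6 0.087;-0.273 0.163 0.029 15.6 0.087;-0.273 0.163 0.029 15.6 0.087;-0.273 0.163 0.029 15.6 0.087;-0.273 0.163 0.029 15.6 0.087")

```text
time: 1.77
position: [0.5727, -0.0309, 0.1591]
tool_rot: [0.793, 0.61, -0.0, -0.001]
ft_force: [-0.5, -0.5, -0.6]
grip_width: 0.0871
grip_force: 0.0
```

```bash
python3 go.py .571 -.0325 .073 -15
python3 - <<'E'
from rig import cams
import cv2
from h import *
m=cams.camera_model('wrist');i=cams.camera('wrist')
print(pix('wrist',(.571,-.0325,.109),m),pix('wrist',(.577,-.010,.057),m),pix('wrist',(.5645,-.057,.057),m))
cv2.imwrite('pics/w1.png',(255*(i/255)**.6).astype('uint8'))
E
```

```text
t 1.7667 p [ 0.5727 -0.0309  0.1591] yaw -14.86 F [-0.5 -0.5 -0.6] w 0.0871 q [-0.25  0.5   1.59  0.    1.05  0.01]
shift [-0.002  -0.0011  0.0861] spin 0.14
[251.55886939 195.60999041] [251.78637849 162.83278802] [251.78074619 204.83432187]
```

View pics/w1.png

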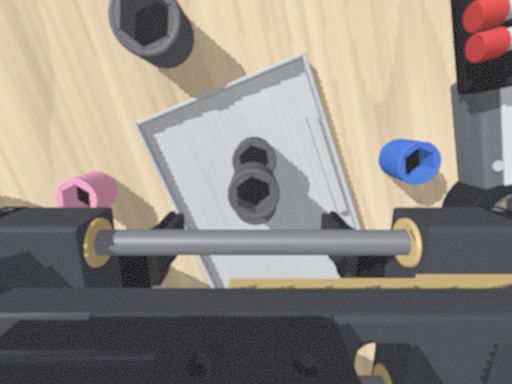

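Wrist view: the upper socket is at (254,192) and lower socket a at (254,158). They line up vertically between the fingers, so the heading is right. The bar lies along the tray's right wall. I'll descend and grip the upper one.

Call:
servo_tool(moves="0 0 0.03 0 0.087;0 0 0.06 0 0.087;0 0 0.08 0 0.087;0 0 0.086 0 0.087;0 0 0.086 0 0.075;0 0 0.086 0 0.062;0 0 0.086 0 0.056;0 0 0.086 0 0.052;0 0 0.086 0 0.048;0 0 0.086 0 0.044", grip_force=25)

```text
time: 2.65
position: [0.5732, -0.0295, 0.0749]
tool_rot: [0.792, 0.611, 0.001, 0.001]
ft_force: [-0.1, 0.3, -0.0]
grip_width: 0.0549
grip_force: 0.0
```

Call:
servo_tool(moves="0 0 0 0 0.044;0 0 0 0 0.044;0 0 0 0 0.044;0 0 0 0 0.044")

```text
time: 2.98
position: [0.5741, -0.0297, 0.0757]
tool_rot: [0.792, 0.611, 0.001, 0.001]
ft_force: [0.7, 0.5, 8.1]
grip_width: 0.0446
grip_force: 4.3
```

```bash
python3 go.py .585 -.185 .10 -15
```

```text
t 2.9833 p [ 0.5741 -0.0297  0.0757] yaw -14.7 F [0.7 0.5 8.1] w 0.0446 q [-0.25  0.61  1.66  0.    0.86  0.01]
shift [-0.1474  0.0501 -0.0242] spin 0.3
```

Run:
```python
from rig import cams
import cv2,numpy as np
from h import *
g=lambda i:(255*(i/255)**.55).astype('uint8')
m=cams.camera_model('wrist');w=g(cams.camera('wrist'));s=g(cams.camera('side'))
c=np.hstack([cv2.resize(w,(460,345)),cv2.resize(s[90:270,180:340],(330,371))[:345]])
cv2.imwrite('pics/w2.png',c)
```

```text
(no output)
```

View pics/w2.png

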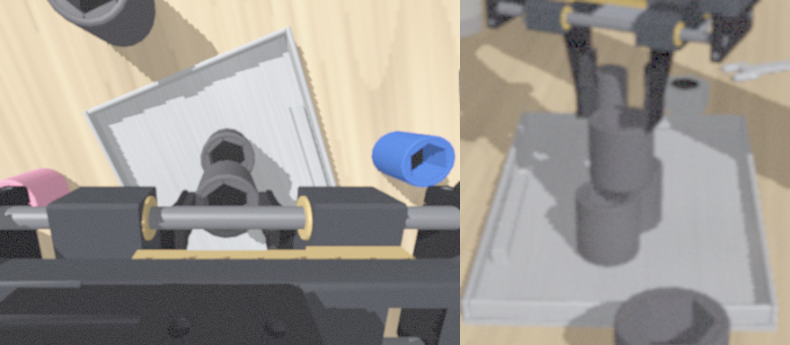

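Run:
```python
from h import *
from rig import get_obs
import cv2
o=get_obs();p=o['position'];print(o['time'],p,o['grip_width'],o['grip_force'],o['ft_force'])
print('side init',ray('side',258.3,147,.109),'side now',ray('side',258.6,149,.109))
print('wrist now c',ray('wrist',254,208,.109),'a',ray('wrist',227*512/460,153*512/460,.057))
for n in('side','wrist'):print(n,pix(n,p),pix(n,(p[0],p[1],.109)))
g=lambda i:(255*(i/255)**.55).astype('uint8')
s=g(cv2.resize(cams.camera('side')[80:230,210:330],None,fx=3.3,fy=3.3,interpolation=2));w=g(cv2.resize(cams.camera('wrist')[130:310,160:350],None,fx=2.05,fy=2.05,interpolation=2))
c=np.zeros((500,800,3),np.uint8);c[:s.shape[0],:s.shape[1]]=s;c[:w.shape[0],405:405+w.shape[1]]=w;cv2.imwrite('pics/w3.png',c)
```

```text
3.0833 [ 0.57396917 -0.02965619  0.07571801] 0.04404969643749211 4.277549022808671 [-0.71885572  1.08409075  7.47505374]
side init [ 0.57163086 -0.03334505  0.109     ] side now [ 0.57007998 -0.02622377  0.109     ]
wrist now c [ 0.5777571  -0.01732404  0.109     ] a [ 0.58089264 -0.0028485   0.057     ]
side [256.5138942  167.16861587] [256.43520273 147.90434536]
wrist [252.88721286 210.57892478] [253.13518878 227.19199268]
```

View pics/w3.png

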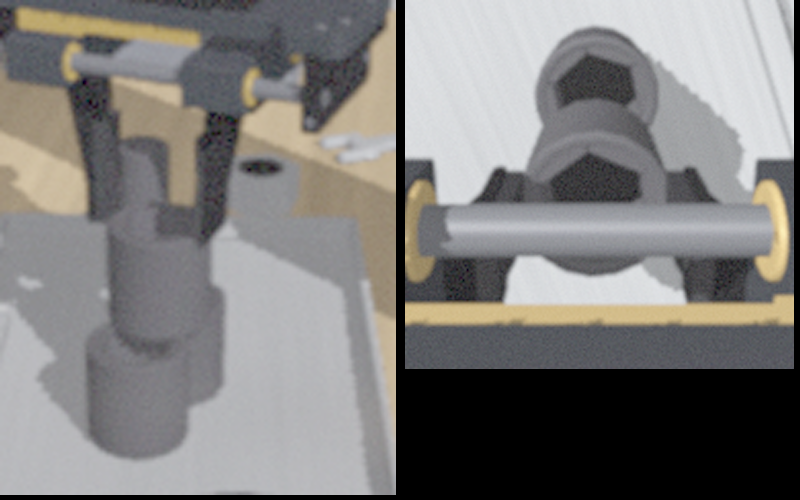

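The fingers closed to 44 mm, less than the 50 mm socket, and there is 8 N upward. The fingertips seem to be resting on or beside the rim rather than around the socket. I'll open them and locate the real tips by differencing images.

Run:
```python
from rig import cams
import cv2
for n in('side','top','wrist'):cv2.imwrite(f'pics/{n}_A.png',cams.camera(n))
```

Call:
servo_tool(moves="0 0 0 0 0.05;0 0 0 0 0.06;0 0 0 0 0.07;0 0 0 0 0.08;0 0 0 0 0.087;0 0 0 0 0.087;0 0 0 0 0.087")

```text
time: 3.92
position: [0.5718, -0.0293, 0.0734]
tool_rot: [0.792, 0.611, -0.001, -0.001]
ft_force: [-0.4, -0.2, 0.0]
grip_width: 0.0817
grip_force: 0.0
```

Run:
```python
from rig import cams,get_obs
import cv2
from h import *
for n in('side','top','wrist'):cv2.imwrite(f'pics/{n}_B.png',cams.camera(n))
o=get_obs();p=o['position'];print(o['time'],p,o['grip_width'],o['ft_force'])
n_=np.array([.9667,-.256,0])
for s in(1,-1):
  for d in(.0435,.0585):print(s,d,pix('side',p+s*d*n_))
A,B=[cv2.imread(f'pics/side_{k}.png').astype(int) for k in'AB']
D=np.abs(A-B).max(2)>25
D=cv2.morphologyEx(D.astype('uint8'),cv2.MORPH_OPEN,np.ones((3,3)))
for c in range(215,310,4):
  r=np.where(D[90:230,c])[0];print(c,(r.min()+90,r.max()+90) if len(r) else '',end=' | ')
B0=cv2.imread('pics/side0.png').astype(int);D0=(np.abs(A-B0).max(2)>25)
g=lambda i:(255*(np.clip(i,0,255)/255)**.55).astype('uint8')
z=lambda i:cv2.resize(g(i[90:230,200:320]),None,fx=3.3,fy=3.3,interpolation=2)
cv2.imwrite('pics/s4.png',np.hstack([z(B0),z(B)]))
```

```text
4.0667 [ 0.57228164 -0.02936551  0.0736287 ] 0.08576618338297853 [-0.18696218  0.3333537   0.48161385]
1 0.0435 [232.76965771 163.56499525]
1 0.0585 [224.45803842 161.9079663 ]
-1 0.0435 [283.3803741 173.654897 ]
-1 0.0585 [292.54459665 175.48190344]
215 (np.int64(90), np.int64(169)) | 219 (np.int64(90), np.int64(103)) | 223 (np.int64(90), np.int64(123)) | 227 (np.int64(97), np.int64(146)) | 231 (np.int64(92), np.int64(146)) | 235 (np.int64(101), np.int64(144)) | 239 (np.int64(90), np.int64(146)) | 243 (np.int64(91), np.int64(145)) | 247 (np.int64(91), np.int64(105)) | 251 (np.int64(104), np.int64(106)) | 255  | 259 (np.int64(90), np.int64(92)) | 263 (np.int64(90), np.int64(104)) | 267 (np.int64(90), np.int64(113)) | 271 (np.int64(94), np.int64(153)) | 275 (np.int64(93), np.int64(151)) | 279 (np.int64(93), np.int64(136)) | 283 (np.int64(95), np.int64(156)) | 287 (np.int64(101), np.int64(156)) | 291 (np.int64(104), np.int64(151)) | 295 (np.int64(104), np.int64(126)) | 299 (np.int64(98), np.int64(118)) | 303  | 307 (np.int64(120), np.int64(122)) |
```

View pics/s4.png

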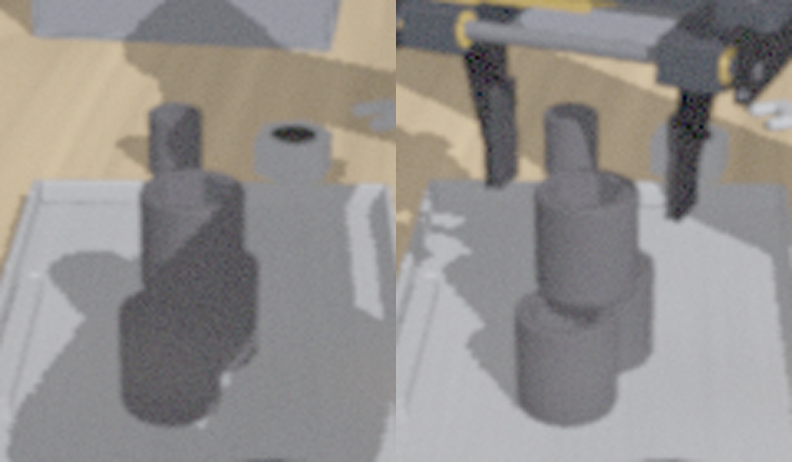

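Run:
```python
from h import *
import cv2
for z in(.0737,.085,.095,.105,.109):print(z,ray('side',258,151,z).round(4),'L',ray('side',235,146,z)[:2].round(4),'R',ray('side',287,156,z)[:2].round(4),'wrist',ray('wrist',253,213,z)[:2].round(4))
w=(255*(cv2.imread('pics/wrist_B.png')/255)**.45).astype('uint8')
t=(255*(cv2.imread('pics/top_B.png')/255)**.45).astype('uint8')
W=cv2.resize(w[150:310,100:400],None,fx=2.6,fy=2.6,interpolation=2);cv2.imwrite('pics/w5.png',W)
```

```text
0.0737 [ 0.5813 -0.093   0.0737] L [ 0.6239 -0.1071] R [ 0.5307 -0.0809] wrist [ 0.5719 -0.0312]
0.085 [ 0.5777 -0.0693  0.085 ] L [ 0.6188 -0.083 ] R [ 0.5288 -0.0577] wrist [ 0.5728 -0.0274]
0.095 [ 0.5744 -0.0484  0.095 ] L [ 0.6143 -0.0616] R [ 0.5271 -0.0371] wrist [ 0.5737 -0.0241]
0.105 [ 0.5712 -0.0274  0.105 ] L [ 0.6097 -0.0402] R [ 0.5254 -0.0165] wrist [ 0.5746 -0.0207]
0.109 [ 0.5699 -0.019   0.109 ] L [ 0.6079 -0.0317] R [ 0.5247 -0.0082] wrist [ 0.5749 -0.0194]
```

View pics/w5.png

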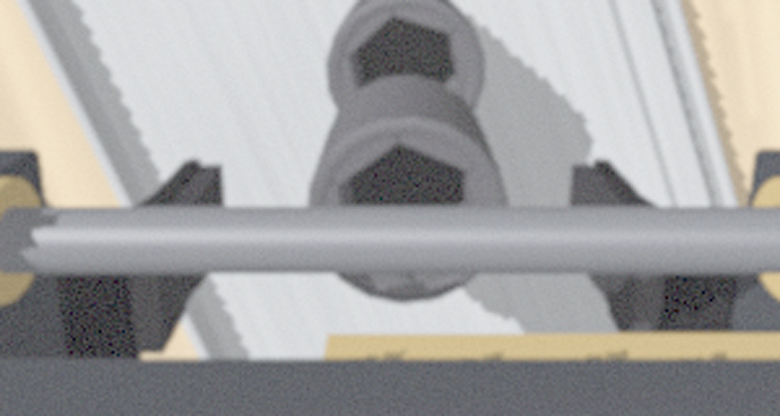

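Both cameras put the fingertips at z≈0.107 while the TCP reads 0.074, so the real tips sit about 33 mm behind the stated TCP. The sockets are undisturbed: c's rim is at (407,185) in this crop, between finger edges at 222 and 573. I'll go 33 mm deeper in small steps, watching the force.

Call:
servo_tool(moves="0 0.002 0.006 0 0.087;0 0.002 0.012 0 0.087;0 0.002 0.018 0 0.087;0 0.002 0.018 0 0.087")

```text
time: 4.4
position: [0.5733, -0.0297, 0.0542]
tool_rot: [0.792, 0.611, -0.001, -0.001]
ft_force: [-0.5, 0.9, 0.8]
grip_width: 0.0868
grip_force: 0.0
```

Call:
servo_tool(moves="0 0 0.005 0 0.087;0 0 0.01 0 0.087;0 0 0.014 0 0.087;0 0 0.014 0 0.087")

```text
time: 4.73
position: [0.5738, -0.0298, 0.041]
tool_rot: [0.792, 0.611, -0.001, -0.001]
ft_force: [-0.5, 0.1, 0.2]
grip_width: 0.0871
grip_force: 0.0
```

```bash
python3 go.py .573 -.031 .041 -15
```

```text
t 4.7333 p [ 0.5738 -0.0298  0.041 ] yaw -14.68 F [-0.5  0.1  0.2] w 0.0871 q [-0.25  0.67  1.68 -0.    0.8   0.01]
shift [-0.0014 -0.0005 -0.    ] spin 0.32
```

No contact on the way down. Now closing.

Call:
servo_tool(moves="0 0 0 0 0.07;0 0 0 0 0.06;0 0 0 0 0.055;0 0 0 0 0.05;0 0 0 0 0.046;0 0 0 0 0.042;0 0 0 0 0.04;0 0 0 0 0.04;0 0 0 0 0.04", grip_force=30)

```text
time: 5.48
position: [0.5746, -0.0299, 0.0421]
tool_rot: [0.792, 0.611, 0.0, 0.0]
ft_force: [0.2, -0.7, 1.1]
grip_width: 0.0489
grip_force: 30.0
```

```bash
python3 go.py .585 -.185 .07 -15
```

```text
t 5.4833 p [ 0.5746 -0.0299  0.0421] yaw -14.69 F [ 0.2 -0.7  1.1] w 0.0489 q [-0.25  0.67  1.68  0.    0.8   0.01]
shift [-0.1474  0.0494 -0.0279] spin 0.31
```

Call:
servo_tool(moves="0 0 -0.012 0 0.04;0 0 -0.024 0 0.04;0 0 -0.028 0 0.04;-0.02 0.007 -0.028 0 0.04;-0.045 0.015 -0.028 0 0.04;-0.075 0.025 -0.028 0 0.04;-0.105 0.035 -0.028 0 0.04;-0.13 0.043 -0.028 0 0.04;-0.147 0.049 -0.028 0 0.04;-0.147 0.049 -0.028 0 0.04")

```text
time: 6.32
position: [0.5853, -0.1894, 0.0692]
tool_rot: [0.793, 0.61, -0.0, 0.002]
ft_force: [0.5, -0.1, -3.5]
grip_width: 0.0491
grip_force: 30.0
```

```bash
python3 go.py .585 -.185 -.0105 -15
python3 - <<'E'
from rig import cams
import cv2
i=cams.camera('top');s=cams.camera('side')
g=lambda i:(255*(i/255)**.55).astype('uint8')
import numpy as np
cv2.imwrite('pics/t6.png',np.hstack([g(cv2.resize(i[90:260,190:390],(400,340),interpolation=2)),g(cv2.resize(s[80:250,180:380],(400,340),interpolation=2))]))
E
```

```text
t 6.3167 p [ 0.5853 -0.1894  0.0692] yaw -14.89 F [ 0.5 -0.1 -3.5] w 0.0491 q [-0.49  0.66  1.56 -0.    0.91 -0.23]
shift [ 0.0043 -0.0016  0.0797] spin 0.11
```

View pics/t6.png

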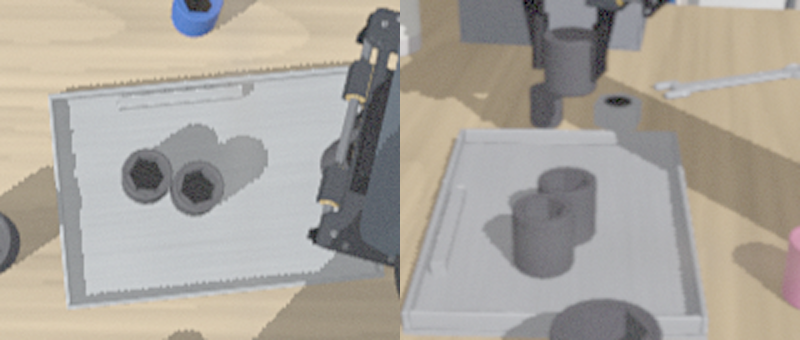

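Lower sockets a (147,177) and b (197,187) are still upright, and c is held upright beyond them. Lowering c.

Call:
servo_tool(moves="0.004 -0.001 0.02 0 0.04;0.004 -0.001 0.04 0 0.04;0.004 -0.001 0.055 0 0.04;0.004 -0.001 0.065 0 0.04;0.004 -0.001 0.072 0 0.04;0.004 -0.001 0.075 0 0.04;0.004 -0.001 0.077 0 0.04;0.004 -0.001 0.078 0 0.04;0.004 -0.001 0.078 0 0.04")

```text
time: 7.17
position: [0.5852, -0.1806, -0.0075]
tool_rot: [0.792, 0.611, 0.0, 0.001]
ft_force: [0.3, -0.3, -4.2]
grip_width: 0.0488
grip_force: 30.0
```

```bash
python3 go.py .585 -.185 -.0105 -15
```

```text
t 7.1667 p [ 0.5852 -0.1806 -0.0075] yaw -14.68 F [ 0.3 -0.3 -4.2] w 0.0488 q [-0.48  0.78  1.6   0.    0.76 -0.23]
shift [-0.0043  0.0009  0.003 ] spin 0.32
```

Call:
servo_tool(moves="0 0 0.001 0 0.04;0 0 0.002 0 0.04;0 0 0.003 0 0.04;0 0 0.003 0 0.04")

```text
time: 7.5
position: [0.5852, -0.1807, -0.0099]
tool_rot: [0.792, 0.611, 0.0, 0.001]
ft_force: [-0.8, -0.0, 2.5]
grip_width: 0.0495
grip_force: 30.0
```

On the floor. Releasing and going up.

Call:
servo_tool(moves="0 0 0 0 0.05;0 0 0 0 0.055;0 0 0 0 0.065;0 0 0 0 0.08;0 0 0 0 0.087;0 0 0 0 0.087;0 0 -0.01 0 0.087;0 0 -0.03 0 0.087;0 0 -0.06 0 0.087;0 0 -0.06 0 0.087")

```text
time: 8.33
position: [0.5885, -0.1822, 0.0544]
tool_rot: [0.792, 0.611, 0.002, 0.004]
ft_force: [0.3, -0.3, 1.1]
grip_width: 0.0864
grip_force: 0.0
```

```bash
python3 - <<'E'
from h import *
a=ray('top',190+147/2-.25,90+177/2-.25,.057);b=ray('top',190+197/2-.25,90+187/2-.25,.057);print(a,b,np.linalg.norm(a-b),np.degrees(np.arctan2(*(a-b)[1::-1])))
E
python3 go.py .566 -.056 .05 -15
```

```text
[ 0.57495835 -0.00902098  0.057     ] [ 0.5658514  -0.05711285  0.057     ] 0.04894654634444605 79.27711072521049
t 8.3333 p [ 0.5885 -0.1822  0.0544] yaw -14.68 F [ 0.3 -0.3  1.1] w 0.0864 q [-0.48  0.68  1.57  0.    0.87 -0.23]
shift [ 0.1164 -0.0537  0.0036] spin 0.32
```

Call:
servo_tool(moves="0.025 -0.012 -0.005 0 0.087;0.05 -0.024 -0.01 0 0.087;0.08 -0.036 -0.01 0 0.087;0.105 -0.048 -0.01 0 0.087;0.115 -0.053 -0.01 0 0.087;0.115 -0.053 -0.01 0 0.087;0.115 -0.053 -0.01 0 0.087")

```text
time: 8.92
position: [0.5632, -0.056, 0.0593]
tool_rot: [0.791, 0.612, 0.0, 0.001]
ft_force: [-0.3, -0.2, 0.2]
grip_width: 0.0871
grip_force: 0.0
```

```bash
python3 go.py .567 -.057 -.008 -15
python3 - <<'E'
from rig import cams
import cv2
i=cams.camera('wrist')
cv2.imwrite('pics/w7.png',(255*(i[120:310,60:460]/255)**.5).astype('uint8').repeat(2,0).repeat(2,1))
from h import *
print(pix('wrist',(.567,-.057,.057)),pix('wrist',(.575,-.009,.057)))
E
```

```text
t 8.9167 p [ 0.5632 -0.056   0.0593] yaw -14.6 F [-0.3 -0.2  0.2] w 0.0871 q [-0.3   0.63  1.69 -0.    0.82 -0.04]
shift [0.0001 0.0038 0.0673] spin 0.4
[257.11742601 208.74828349] [251.29449616 144.96562126]
```

View pics/w7.png

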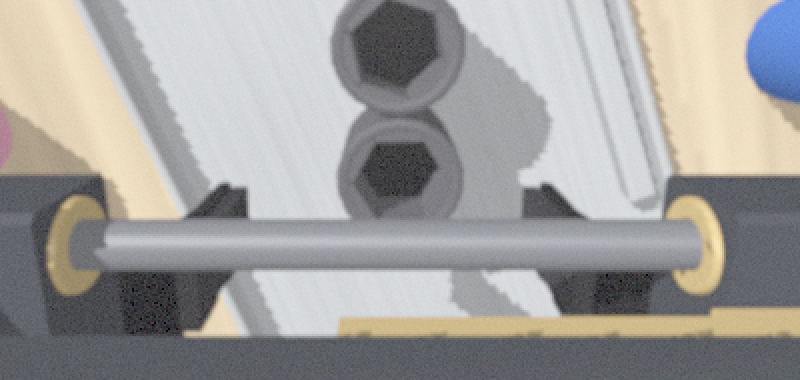

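Wrist crop: b is at (400,170) and a at (398,45), on a vertical line. b is about 6 mm toward +tool-y from the finger midpoint. I'll shift, descend and grip.

Call:
servo_tool(moves="-0.002 0.006 0 0 0.087;-0.002 0.006 0.02 0 0.087;-0.002 0.006 0.04 0 0.087;-0.002 0.006 0.055 0 0.087;-0.002 0.006 0.063 0 0.087;-0.002 0.006 0.067 0 0.087;-0.002 0.006 0.067 0 0.087;-0.002 0.006 0.067 0 0.075")

```text
time: 9.63
position: [0.5686, -0.06, -0.0078]
tool_rot: [0.792, 0.611, 0.0, 0.0]
ft_force: [1.1, 0.2, -0.0]
grip_width: 0.0846
grip_force: 0.0
```

Call:
servo_tool(moves="0 0 0 0 0.065;0 0 0 0 0.058;0 0 0 0 0.054;0 0 0 0 0.05;0 0 0 0 0.046;0 0 0 0 0.042;0 0 0 0 0.04;0 0 0 0 0.04;0 0 0 0 0.04")

```text
time: 10.38
position: [0.5683, -0.0592, -0.0077]
tool_rot: [0.792, 0.611, 0.0, 0.0]
ft_force: [0.3, 1.2, 2.6]
grip_width: 0.0499
grip_force: 30.0
```

```bash
python3 go.py .53 -.098 .0 -15
```

```text
t 10.3833 p [ 0.5683 -0.0592 -0.0077] yaw -14.69 F [0.3 1.2 2.6] w 0.0499 q [-0.3   0.75  1.71  0.    0.69 -0.04]
shift [-0.0472 -0.0272 -0.0078] spin 0.31
```

Call:
servo_tool(moves="0 0 -0.005 0 0.04;0 0 -0.012 0 0.04;-0.008 -0.002 -0.012 0 0.04;-0.02 -0.006 -0.012 0 0.04;-0.034 -0.01 -0.012 0 0.04;-0.043 -0.013 -0.012 0 0.04;-0.043 -0.013 -0.012 0 0.04;-0.043 -0.013 -0.006 0 0.04;-0.043 -0.013 -0.002 0 0.04;-0.043 -0.013 -0.002 0 0.04")

```text
time: 11.22
position: [0.5438, -0.097, -0.0072]
tool_rot: [0.792, 0.611, -0.0, -0.001]
ft_force: [0.2, 1.5, -4.3]
grip_width: 0.05
grip_force: 30.0
```

Call:
servo_tool(moves="0 0 0.001 0 0.04;0 0 0.002 0 0.04;0 0 0.002 0 0.04")

```text
time: 11.47
position: [0.5444, -0.097, -0.0077]
tool_rot: [0.791, 0.611, -0.0, -0.0]
ft_force: [-0.9, 1.1, -1.3]
grip_width: 0.0495
grip_force: 30.0
```

Partly on the floor. One more millimetre, then release and retreat up.

Call:
servo_tool(moves="0 0 0.001 0 0.04;0 0 0.001 0 0.04;0 0 0.001 0 0.05;0 0 0.001 0 0.055;0 0 0.001 0 0.065;0 0 0.001 0 0.08;0 0 0.001 0 0.087;0 0 0.001 0 0.087;0 0 0.001 0 0.087;0 0 -0.01 0 0.087")

```text
time: 12.3
position: [0.543, -0.097, 0.0006]
tool_rot: [0.792, 0.611, -0.001, -0.002]
ft_force: [-0.3, 0.4, -0.0]
grip_width: 0.0837
grip_force: 0.0
```

Call:
servo_tool(moves="0 0 -0.02 0 0.087;0 0 -0.06 0 0.087;0 0 -0.1 0 0.087;0.04 0 -0.13 0 0.087;0.08 0 -0.15 0 0.087;0.12 0 -0.15 0 0.087;0.16 0 -0.15 0 0.087;0.2 0 -0.15 0 0.087;0.24 0 -0.15 0 0.087;0.24 0 -0.15 0 0.087")

```text
time: 13.13
position: [0.6066, 0.1417, 0.1532]
tool_rot: [0.79, 0.613, 0.003, -0.0]
ft_force: [0.1, -1.0, 0.0]
grip_width: 0.0871
grip_force: 0.0
```

Run:
```python
from rig import cams
import cv2,numpy as np
i=cams.camera('top');s=cams.camera('side')
g=lambda i:(255*(i/255)**.55).astype('uint8')
cv2.imwrite('pics/t8.png',np.hstack([g(cv2.resize(i[90:260,190:390],(400,340),interpolation=2)),g(cv2.resize(s[80:250,180:380],(400,340),interpolation=2))]))
```

```text
(no output)
```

View pics/t8.png

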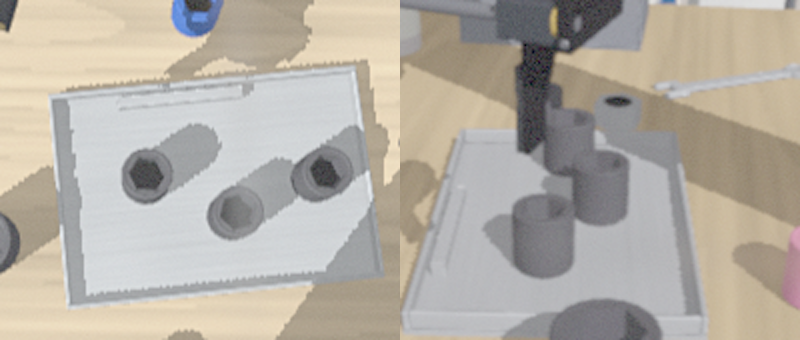

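All three stand upright and open end up, at (147,176), (236,212) and (323,173). Centres are about 95 px apart against a 52 px diameter, which leaves gaps of about 40 mm. Handing in.

```bash
python3 -c "from rig import job;print(job.hand_in())"
```

```text
the job is handed in; nothing more can be done
None
```

I handed the job in at about 13 s: all three sockets stand upright on the tray floor, open end up, with roughly 40 mm clear between neighbours (estimated from the last top camera view), and none tipped over on the way.

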